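Lift a freshly lacquered knob in sprung tongs squeezed to its mark

TASK

A freshly lacquered drawer knob, either the slim teal one or the stout ochre one, stands on the round drip stand and has to be held up so that its foot can be lacquered too. Pick up the sprung tongs by their rubber thumb pads, bring the jaws round the knob's neck under its head, squeeze until the red needle stands in the band of the knob's own colour on the arc between the legs, and lift the knob straight out so that it hangs by its head in the jaws, its foot a good 5 cm above the top of the stand. Do not nip the neck, do not let the fingers touch the knob, leave the knobs on the drying rail and the paint jars alone, and finish while holding it up there, still and with the needle steady in the band.

Things in the scene. Friction and masses are not known exactly. Their poses are not given: they have to be found in the camera images.
- tongs: Sprung tongs, 210 mm long, lying flat: two steel legs from a spring coil, black thumb pads, light metal arc with coloured bands. Origin: underside, midway between the open pads; x to the tips, y to the fixed leg. Coil 95 mm behind, tips 110 mm ahead. Pads 20 mm long, 20 mm tall (z 0 to 20), 46.5 mm over both. Jaws 3 mm thick, z 6 to 14. 120 g, balanced near the pads.
- tongs_leg (a joint): Squeeze of the moving leg: 0 open (jaws 50 mm apart), grows as they close, both legs evenly about the middle line. Jaw gap = 50 mm - 177 mm per rad. Needle centred in the ochre band at 0.124 (gap 28 mm, 35 mm over the pads, about 9 N); in the teal band at 0.192 (gap 16 mm, 28.5 mm over the pads, 13 N). Bands reach 2.5 mm of gap (0.014 rad) either way.
- jaw_fixed (a point): Where the fixed leg carries the knob: top edge of its inner face, 178 mm from the coil, that is 83 mm ahead of the pads, 14 mm above the underside. The jaw gap is the distance between jaw_fixed and jaw_moving; the legs go on for 27 mm beyond.
- jaw_moving (a point): The same point on the moving leg. The head of the knob rests on the top edges of both legs here, the neck between them.
- knob_teal: Slim turned knob lacquered teal, about 25 g. Origin: bottom of its foot, z up. Foot 12 mm dia. (z 0 to 16), shoulder 22 mm dia. (16 to 21), neck 10 mm dia. (21 to 45), mushroom head 28 mm dia. with flat underside (45 to 62). It stands either on the drip stand or on the rail.
- knob_ochre: Stout turned knob lacquered ochre, about 45 g. Origin: bottom of its foot, z up. Foot 12 mm dia. (z 0 to 16), shoulder 32 mm dia. (16 to 21), neck 21 mm dia. (21 to 45), mushroom head 44 mm dia. with flat underside (45 to 67). It stands where the teal one does not.
- stand: Fixed drip stand: bare metal dish, 100 mm dia., rim 8 mm high, with a pale wooden post of 34 mm dia. in the middle, top at z 40 mm. Origin: centre of the underside. The knob's foot stands loosely in a 16 mm bore in the post, shoulder on its top.
- rail: Fixed drying rail: dark wooden batten 46 x 210 mm, its long side along y, top 40 mm high, with three bores; the other lacquered knob stands in the middle one, a bare wooden knob in the one 75 mm to its +y side. Origin: centre of the underside.
- rail_seat (a point): Bottom of the middle bore's knob seat: where the foot of the knob on the rail stands, 24 mm above the rail's underside.
- knob_bare: Bare, pale wooden knob, 36 mm head, 65 mm tall, on the rail; to be left alone.
- paint_teal: Small jar of teal paint, white lid, 42 mm dia., 46 mm high, behind the stand. Origin: centre of the underside. To be left alone.
- paint_ochre: Small jar of ochre paint, white lid, 40 mm dia., 43 mm high, behind the stand. Origin: centre of the underside. To be left alone.
Not all that is in view belongs to the job. What is shaped like the knob_ochre but green or pink is not meant.

How it is judged:
By the outcome, as a careful person would: the job done as asked, in the order asked, and still so for the second after the job is handed in, while the arm keeps its last pose, push and grip.
It also fails if it takes over 45 s, if anything falls off the work surface, if the arm or the gripper's body presses on something with over 40 N, if the wrist force passes 120 N, or if a joint passes its speed limit or range.

ROBOT

A 6-joint arm with a two-finger parallel gripper is mounted at the origin on a cart in front of the work surface, level with it; the furniture and walls round the work are solid. World frame = base frame: x ahead of the robot, y to its left, z up, the work surface at z = 0. Lengths are in mm, angles in rad, forces in N, time in s.
With the tool pointing down it reaches from about 300 to 750 mm from the base axis. Payload 8.5 kg.
Tool frame: the origin (TCP) lies at the centre of the arm's flange, where the gripper is bolted on; the fingertips stand 166 mm ahead of it and the grasp point (between the pads) lies 147 mm ahead of it; z points along the fingers, y is the line along which they close (so a half turn about z gives the same grasp; the last joint's range is limited). The gripper opens to 88 mm and grips with 3 to 60 N. Pads are 18 mm wide; open, the fingers measure 123 mm over their backs; the gripper's body (75 mm by 187 mm) begins 45 mm behind the grasp point.
Start: joints at [1.022, 0.381, 1.297, -0, 1.464, -0.215], TCP at [180.191, 519.628, 404.748] pointing down, gripper open.
Joint ranges: [-3.11, 3.11], [-0.89, 2.33], [0.22, 2.48], [-1.42, 4.56], [0.17, 2.85], [-2.88, 2.88]. Speed limits (rad/s): [2.39, 2.39, 3.14, 3.14, 3.14, 3.14].

INTERFACE

Orientations are given as a unit quaternion [x, y, z, w].
In Python, from rig import r, viewer, look_for, outline_of gives the robot as it stands. The module is installed in compiled form; this text tells all that it offers.
- The arm moves only by the tool step_arm, never from a script. Its argument "moves" is one flat list of numbers, 7 for each row, row after row: the shift along the world's x, y, z in units of 40 mm (1.0 is 40 mm), then the turn, a rotation vector about the world's x, y, z in rad, then the opening, from 0 (shut) to 1 (fully open). In form: [tx, ty, tz, wx, wy, wz, hand, tx, ty, tz, wx, wy, wz, hand, ...]. A call has 1 to 8 rows; each row shifts and turns the commanded pose from where the row before left it; what a row does not reach is not made up. A row lasts 1/10 s, in which the tool goes at most 50 mm and 8.59 degrees, less where a joint would pass 70% of its speed; a pose out of reach is approached as far as the arm can. A call is refused whole if a number of a shift passes 1 or a number of a turn 0.15, either way. A call with a gripper value outside its range is refused whole. The fingers move at their own pace and stop on an object; "squeeze" is the grip in N (left out, the last holds). Time passes only in rows, so rows that do not move let the fingers close. It gives the time, the measured TCP pose, the force, the opening and the grip force at its end, in the units of the state.
- r.read_state(): the state, without advancing time (a new reading comes with each control period).
- viewer.capture(name): name is "scene" or "top" or "wrist"; returns a dict with "color" (384x512x3 uint8, red, green, blue), "fx", "fy", "cx", "cy" (pixels), "dist_coeffs" ([k1, k2, p1, p2, k3] as OpenCV has them; the pictures are not rectified), "world_from_camera" (4x4, takes a point from camera to world coordinates); the wrist camera has in their place "T_tool_cam" (4x4, takes a point from camera to tool coordinates, whose origin is the TCP and whose axes are the flange's). Camera axes: x right, y down, z forward; pixel columns grow to the right and rows downward; lengths in mm; the calibration is good to about 2 mm. A picture is of the moment at which its call begins: read the wrist's pose just before it. There is no depth.
- r.close_job(): hands the job in; it is judged then, once.
Trained networks look in a picture, given as the dict that the camera call returned (one of the last four; its "shot" number tells which), for a name from the list of things; names that differ only in an ending like _2 or _b are one class to them, and where a whole thing is asked for, a point or a joint stands for the part that bears it (a point fixed in the world has none). Each returns a list of dicts, best first, with "score" (0 to 1); they miss things now and then, are a little off and sometimes report something else, mostly with a low value. They report only what shows in the picture. A call takes as long as a camera call. They do not tell look-alikes from the thing itself.
- look_for(query, picture): "location" ([x, y, z] in mm, in world coordinates, good to about 4 mm: the middle of the surface that is visible of it).
- outline_of(query, picture): "mask" (384x512 bool, what is visible of it).
The state is a dict: "clock": time; "qpos": joint angles; "dq": joint speeds; "tau": joint torques, N m; "position": TCP position; "ee_rot": TCP orientation; "wrist_force": force on the tool from outside, world axes, zero at the start; "torque": the same for the moment, N m; "finger_gap": finger opening in mm; "grasp_force": force on a finger pad.
Only numpy, scipy, OpenCV 4.12 (cv2) and the standard library are available. Lean on these libraries where they do the work, as an engineer would, in place of code of your own. Each camera call takes 0.05 s, during which the arm holds its last target. There are 200 camera calls.

## Working session

There is one attempt and no reset: what is moved stays moved. The work goes in short steps, Python scripts to look and compute and a tool call to move; the robot and the scene stay as the last step left them, time stands still between calls to the robot, and variables do not carry over. Pictures are saved under pics/ and viewed, at most 10 in all, crops included, and the job is handed in when it is done.

Besides the shell and the picture viewer there is one more tool, called after "Request:" as a command line: name --argument value ..., lists and objects as JSON in quotes. step_arm: Moves the arm, as the interface text tells. Its arguments: {"type":"object","properties":{"moves":{"type":"array","items":{"type":"number"}},"squeeze":{"type":"number"}},"required":["moves"]}

```bash
mkdir -p pics; cat > h.py <<'E'
from rig import r, viewer, look_for, outline_of
import numpy as np, cv2
def save(img,name): cv2.imwrite('pics/'+name,cv2.cvtColor(img,cv2.COLOR_RGB2BGR))
def K(c): return np.array([[c['fx'],0,c['cx']],[0,c['fy'],c['cy']],[0,0,1.]]),np.array(c['dist_coeffs'])
def ray(c,T,uv):
    k,d=K(c); p=cv2.undistortPoints(np.array(uv,float).reshape(-1,1,2),k,d).reshape(-1,2)
    v=np.c_[p,np.ones(len(p))]@T[:3,:3].T
    return T[:3,3],v
def atz(c,T,uv,z):
    o,v=ray(c,T,uv); return o+v*((z-o[2])/v[:,2])[:,None]
def proj(c,T,P):
    k,d=K(c); Ti=np.linalg.inv(T); return cv2.projectPoints(np.array(P,float).reshape(-1,3),cv2.Rodrigues(Ti[:3,:3])[0],Ti[:3,3],k,d)[0].reshape(-1,2)
E
cat > a.py <<'E'
from h import *
s=viewer.capture('scene');t=viewer.capture('top')
save(s['color'],'s1.png');save(t['color'],'t1.png')
for n in ['tongs','tongs_leg','jaw_fixed','knob_teal','knob_ochre','stand','rail','knob_bare','paint_teal','paint_ochre']:
  for nm,c in(('s',s),('t',t)):
    print(n,nm,[(np.round(x['location']).tolist(),round(x['score'],2),proj(c,np.array(c['world_from_camera']),x['location']).round().tolist()[0]) for x in look_for(n,c)][:4])
print({k:np.round(v,2).tolist() for k,v in r.read_state().items()})
print(np.round(t['world_from_camera'],3),t['fx'],np.round(s['world_from_camera'],3))
E
python3 a.py
```

```text
tongs s [([487.0, -20.0, 11.0], 0.62, [230.0, 172.0])]
tongs t [([486.0, -17.0, 15.0], 0.9, [208.0, 220.0])]
tongs_leg s [([468.0, -5.0, 10.0], 0.52, [221.0, 171.0]), ([484.0, -20.0, 10.0], 0.42, [229.0, 173.0])]
tongs_leg t [([471.0, -4.0, 18.0], 0.54, [202.0, 226.0])]
jaw_fixed s [([485.0, -17.0, 14.0], 0.81, [229.0, 171.0])]
jaw_fixed t [([484.0, -16.0, 15.0], 0.97, [208.0, 220.0])]
knob_teal s [([528.0, -316.0, 78.0], 0.78, [302.0, 241.0])]
knob_teal t [([526.0, -308.0, 86.0], 0.65, [329.0, 203.0])]
knob_ochre s [([348.0, -42.0, 56.0], 0.7, [177.0, 184.0]), ([383.0, 48.0, 81.0], 0.67, [178.0, 148.0]), ([678.0, 12.0, 76.0], 0.59, [293.0, 124.0])]
knob_ochre t [([392.0, 58.0, 86.0], 0.84, [171.0, 257.0]), ([678.0, 13.0, 85.0], 0.59, [195.0, 138.0]), ([350.0, -31.0, 64.0], 0.53, [210.0, 276.0])]
stand s [([517.0, -319.0, 5.0], 0.62, [296.0, 263.0]), ([651.0, -26.0, 38.0], 0.5, [289.0, 147.0])]
stand t []
rail s [([652.0, -25.0, 41.0], 0.79, [290.0, 146.0]), ([518.0, -320.0, 1.0], 0.52, [296.0, 264.0])]
rail t [([665.0, -4.0, 37.0], 0.68, [205.0, 148.0])]
knob_bare s [([723.0, 70.0, 
[... 440 characters left out ...]
u': [-0.0, -43.78, -22.47, 0.07, 0.03, -0.0], 'position': [180.19, 519.62, 404.77], 'ee_rot': [0.17, 0.99, 0.0, 0.0], 'wrist_force': [0.51, 1.03, -0.1], 'torque': [0.05, 0.01, -0.04], 'grasp_force': 0.0, 'finger_gap': 88.04}
[[ 2.300000e-02 -9.920000e-01  1.230000e-01  4.053270e+02]
 [-1.000000e+00 -2.300000e-02  0.000000e+00 -1.389790e+02]
 [ 2.000000e-03 -1.230000e-01 -9.920000e-01  1.165395e+03]
 [ 0.000000e+00  0.000000e+00  0.000000e+00  1.000000e+00]] 460.5893404092157 [[ 9.10000e-01 -3.23000e-01  2.60000e-01  2.45692e+02]
 [-4.15000e-01 -6.92000e-01  5.90000e-01 -7.31575e+02]
 [-1.10000e-02 -6.45000e-01 -7.64000e-01  8.33884e+02]
 [ 0.00000e+00  0.00000e+00  0.00000e+00  1.00000e+00]]
```

```bash
python3 - <<'E'
import cv2
a=cv2.imread('pics/t1.png');cv2.imwrite('pics/t1c.png',cv2.resize(a[90:300,130:390],(780,630))[:600])
a=cv2.imread('pics/s1.png');cv2.imwrite('pics/s1c.png',cv2.resize(a[80:310,150:410],None,fx=2.6,fy=2.6,interpolation=2))
E
```

```text
(no output)
```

View pics/t1c.png

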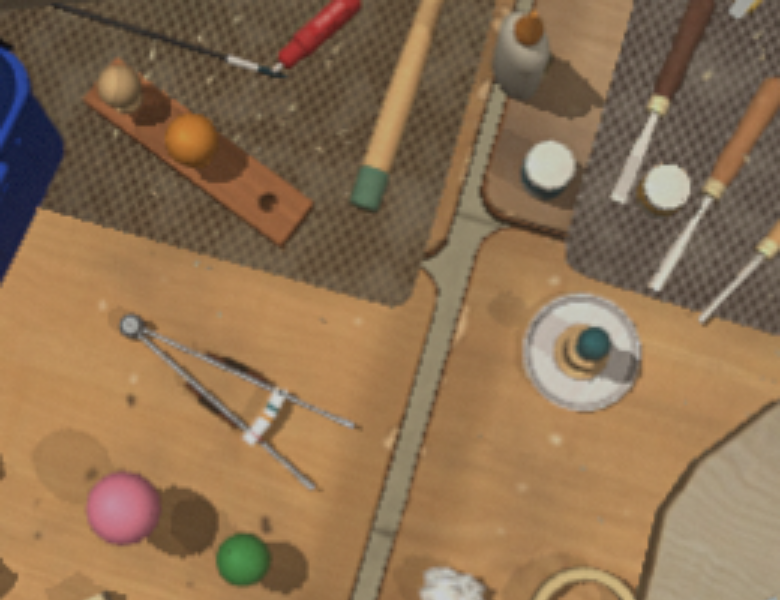

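View pics/s1c.png

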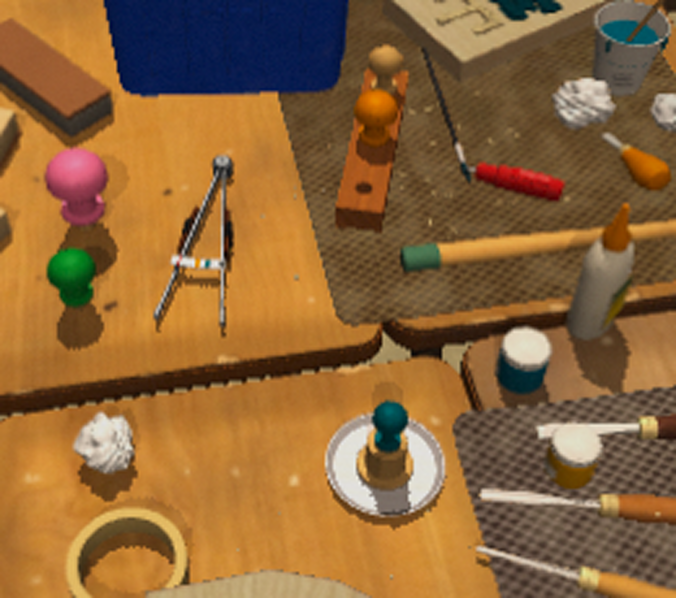

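The teal knob stands on the stand (top view about px 327,205). The ochre one is on the rail (193,136) beside the bare one (170,118). The pink (171,259) and green (211,276) shapes are decoys. The tongs lie with the coil at about (174,198) and the tips at (248,232) and (236,252). Next I'll measure the geometry.

```bash
cat > b.py <<'E'
from h import *
s=viewer.capture('scene');t=viewer.capture('top')
Tt=np.array(t['world_from_camera']);Ts=np.array(s['world_from_camera'])
uv=[[173.7,198.3],[248.3,232.3],[235.7,252.3]]
P=atz(t,Tt,uv,10);print('tongs pts top',P.round(1))
# scene crop px: coil(223,163) tips (157,318)(222,326) /2.6 +(150,80)
u2=[[150+a/2.6,80+b/2.6] for a,b in((223,163),(222,326),(157,318))]
print('scene',atz(s,Ts,u2,10).round(1))
def tri(ua,ub):
    o1,v1=ray(s,Ts,[ua]);o2,v2=ray(t,Tt,[ub])
    A=np.c_[v1[0],-v2[0]];x=np.linalg.lstsq(A,o2-o1,rcond=None)[0]
    p=o1+v1[0]*x[0];q=o2+v2[0]*x[1];return ((p+q)/2).round(1),np.linalg.norm(p-q).round(1)
for a,b in zip(u2,uv):print('tri',tri(a,b))
for n in('knob_teal','stand','tongs'):
  cs=[]
  for c in(s,t):
    m=outline_of(n,c)
    if not m: print(n,'none');continue
    m=m[0]['mask'];ys,xs=np.where(m);cs.append([xs.mean(),ys.mean()]);print(n,m.sum(),xs.min(),xs.max(),ys.min(),ys.max(),np.round(cs[-1],1))
  if len(cs)==2:print(tri(*cs))
hp=atz(t,Tt,[[130+593/3,90+343/3]],76);print('head top view z76',hp)
print('dish at z8',atz(t,Tt,[[130+582/3,90+352/3]],8),'dish scene',atz(s,Ts,[[150+385/2.6,80+465/2.6]],8))
c=viewer.capture('wrist');print(np.round(c['T_tool_cam'],3),c['fx'])
E
python3 b.py
```

```text
tongs pts top [[ 538.9   72.7   10. ]
 [ 457.5 -118.5   10. ]
 [ 406.9  -88.3   10. ]]
scene [[ 542.    74.2   10. ]
 [ 458.5 -122.5   10. ]
 [ 407.9  -88.6   10. ]]
tri (array([539.8,  71.9,  12.7]), np.float64(2.6))
tri (array([ 458.7, -118.7,    5.3]), np.float64(2.1))
tri (array([407.4, -88.4,  10. ]), np.float64(1.1))
knob_teal 204 293 306 235 253 [299.3 243.5]
knob_teal none
stand 1260 275 320 240 278 [297.3 260.1]
stand 1075 305 342 188 226 [323.2 207.3]
(array([ 526.6, -308.5,   -5.3]), np.float64(0.6))
tongs 475 209 238 140 202 [227.4 170.9]
tongs 321 170 246 195 252 [202.9 218. ]
(array([489. ,  -1.3,  -2.4]), np.float64(5.2))
head top view z76 [[ 525.24578405 -307.18567878   76.        ]]
dish at z8 [[ 524.88354178 -308.39289558    8.        ]] dish scene [[ 525.38321118 -313.15374669    8.        ]]
[[-1.0000e-03 -9.5800e-01 -2.8800e-01  7.4872e+01]
 [ 1.0000e+00 -1.0000e-03  0.0000e+00  7.1700e-01]
 [-1.0000e-03 -2.8800e-01  9.5800e-01  2.1141e+01]
 [ 0.0000e+00  0.0000e+00  0.0000e+00  1.0000e+00]] 304.5614479446685
```

Request:
step_arm --moves '[0.55,-0.94,0,0,0,0.098,1,0.55,-0.94,0,0,0,0.098,1,0.55,-0.94,0,0,0,0.098,1,0.55,-0.94,0,0,0,0.098,1,0.55,-0.94,0,0,0,0.098,1,0.55,-0.94,0,0,0,0.098,1,0.55,-0.94,0,0,0,0.098,1]'

```text
clock: 2.25
position: [334.6, 254.8, 404.9]
ee_rot: [-0.177, 0.984, 0.0, 0.0]
wrist_force: [0.6, 1.0, -0.9]
finger_gap: 88.2
grasp_force: 0.0
```

Request:
step_arm --moves '[0.55,-0.94,0,0,0,0.098,1,0.55,-0.94,-0.5,0,0,0.098,1,0.55,-0.94,-0.5,0,0,0.098,1,0.55,-0.94,-0.5,0,0,0.098,1,0.55,-0.94,-0.5,0,0,0.098,1,0.55,-0.94,-0.5,0,0,0.098,1,0.55,-0.94,-0.5,0,0,0.098,1,0,0,0,0,0,0,1]'

```text
clock: 3.05
position: [490.0, -10.5, 282.5]
ee_rot: [-0.494, 0.869, 0.001, -0.001]
wrist_force: [-0.3, 0.4, 0.1]
finger_gap: 88.5
grasp_force: 0.0
```

```bash
cat >> h.py <<'E'
from scipy.spatial.transform import Rotation as Ro
def wrist():
    st=r.read_state();c=viewer.capture('wrist');T=np.eye(4);T[:3,:3]=Ro.from_quat(st['ee_rot']).as_matrix();T[:3,3]=st['position']
    return c,T@np.array(c['T_tool_cam']),st
E
python3 - <<'E'
from h import *
c,T,st=wrist();im=c['color'].copy()
print(st['qpos'])
for z in (0,10,20):
  print(proj(c,T,[[490,-8,z]]).round())
save(cv2.resize(im,(768,576)),'w1.png')
for m in outline_of('tongs',c)[:1]:
  ys,xs=np.where(m['mask']);print(xs.min(),xs.max(),ys.min(),ys.max())
E
```

```text
[-2.63481173e-01  4.11344579e-01  1.64886735e+00 -6.58813147e-04
  1.08341215e+00 -2.86824409e+00]
[[262. 191.]]
[[262. 194.]]
[[262. 198.]]
223 308 59 291
```

View pics/w1.png

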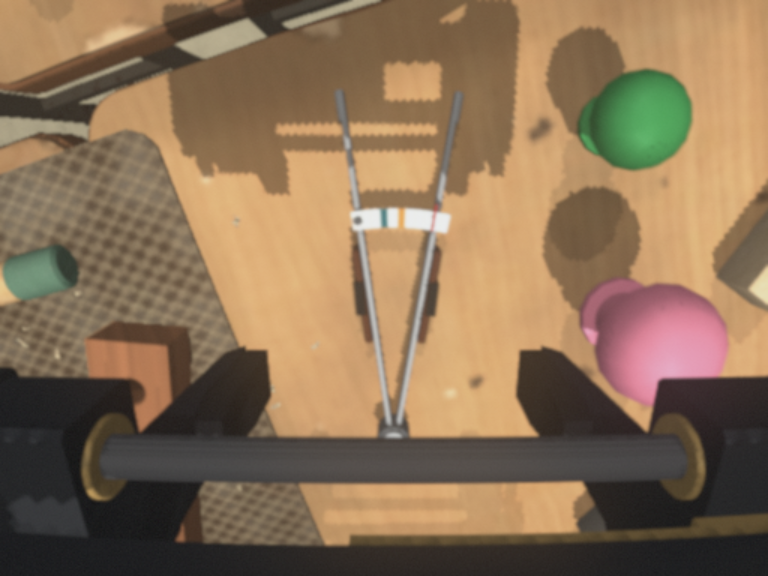

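Wrist view: coil at (394,430), tips at (340,92) and (459,94), pads around (362,297) and (430,297) in the 1.5x picture. That agrees with my estimate. I'll refine it before the grasp.

```bash
python3 - <<'E'
from h import *
c,T,st=wrist()
uv=np.array([[394,432],[340,92],[459,94],[362,297],[430,297]])/1.5
P=atz(c,T,uv,10);P[3:]=atz(c,T,uv[3:],18);print(P.round(1))
tm=(P[1]+P[2])/2;d=tm-P[0];L=np.linalg.norm(d);d/=L
print('L',L,'ang',np.degrees(np.arctan2(d[1],d[0])),'origin',P[0]+95*d,tm-110*d,'padmid',(P[3]+P[4])/2,'tip gap',np.linalg.norm(P[1]-P[2]))
R=Ro.from_quat(st['ee_rot']).as_matrix();print('toolx ang',np.degrees(np.arctan2(R[1,0],R[0,0])),'z',R[:,2],st['position'],r.read_state()['position'])
t=viewer.capture('top');Tt=np.array(t['world_from_camera'])
def tri(c1,T1,a,c2,T2,b):
    o1,v1=ray(c1,T1,[a]);o2,v2=ray(c2,T2,[b]);x=np.linalg.lstsq(np.c_[v1[0],-v2[0]],o2-o1,rcond=None)[0]
    return (o1+v1[0]*x[0]).round(1),(o2+v2[0]*x[1]).round(1)
for i,b in zip(range(3),[[173.7,198.3],[248.3,232.3],[235.7,252.3]]): print(tri(c,T,uv[i],t,Tt,b))
E
```

```text
[[ 536.4   77.4   10. ]
 [ 457.3 -110.9   10. ]
 [ 404.7  -78.7   10. ]
 [ 504.2  -12.3   18. ]
 [ 471.3    7.2   18. ]]
L 201.86415612735453 ang -121.46892212050439 origin [486.7943843   -3.65342668  10.        ] [488.43140771  -0.97879192  10.        ] padmid [487.76150485  -2.53938284  18.        ] tip gap 61.691050960153
toolx ang -120.62981748921591 z [-1.23139059e-03  5.58987011e-04 -9.99999086e-01] [488.2635636   -7.26371777 284.35178046] [487.93536038  -6.42593514 284.90628774]
(array([534.3,  73.7,  16.2]), array([538.1,  71.6,  16.3]))
(array([ 458.5, -117.7,  -31.9]), array([ 459.4, -117.7,  -31.9]))
(array([403.1, -79. ,   1. ]), array([406.9, -87.9,   0.7]))
```

Request:
step_arm --moves '[0,0.07,-0.6,0,0,-0.015,1,0,0,-0.6,0,0,0,1,0,0,-0.6,0,0,0,1,0,0,0,0,0,0,1,0,0,0,0,0,0,1]'

```text
clock: 3.75
position: [488.2, -3.2, 213.7]
ee_rot: [-0.49, 0.872, -0.0, 0.0]
wrist_force: [0.5, 0.1, 1.1]
finger_gap: 88.2
grasp_force: 0.0
```

```bash
python3 - <<'E'
from h import *
c,T,st=wrist();print(st['position'],st['qpos'][5],r.read_state()['position'])
save(cv2.resize(c['color'],(768,576)),'w2.png')
np.savez('w2.npz',T=T)
E
```

```text
[488.15872758  -3.18651827 213.74256146] -2.844931830317322 [488.30635413  -3.386063   214.14385444]
```

View pics/w2.png

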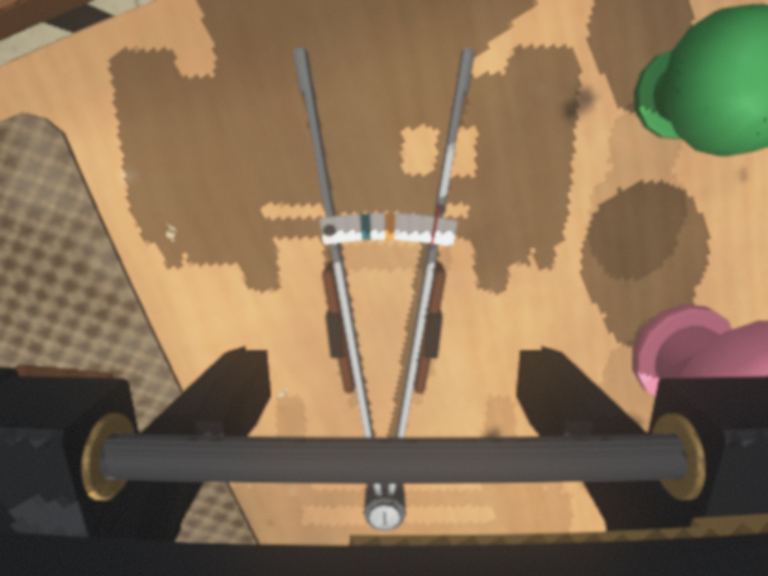

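```bash
python3 - <<'E'
from h import *
c,T,st=wrist()
uv=np.array([[385,513],[301,50],[468,50],[334,335],[434,335]])/1.5
P=atz(c,T,uv,12);P[0]=atz(c,T,uv[:1],16)[0];P[3:]=atz(c,T,uv[3:],14);print(P.round(1))
tm=(P[1]+P[2])/2;d=tm-P[0];d[2]=0;L=np.linalg.norm(d);d/=L
R=Ro.from_quat(st['ee_rot']).as_matrix();p=np.array(st['position'])
print('L',L,'ang',np.degrees(np.arctan2(d[1],d[0])),'toolx',np.degrees(np.arctan2(R[1,0],R[0,0])),'tipgap',np.linalg.norm(P[1]-P[2]))
for n,q in(('fromcoil',P[0]+95*d),('fromtip',tm-110*d),('pads',(P[3]+P[4])/2)):
  print(n,q.round(1),'in tool x,y',((q-p)@R)[:2].round(1))
print('pads w',np.linalg.norm(P[3]-P[4]),'finger sym plane px', c['cx'],p)
E
```

```text
[[ 539.1   73.3   16. ]
 [ 459.  -115.    12. ]
 [ 407.2  -83.3   12. ]
 [ 509.2  -16.3   14. ]
 [ 473.1    5.7   14. ]]
L 202.37718054905548 ang -121.58691333713516 toolx -121.31715559955869 tipgap 60.70722729624387
fromcoil [489.4  -7.7  16. ] in tool x,y [ 3.2 -2.8]
fromtip [490.7  -5.4  12. ] in tool x,y [ 0.6 -2.8]
pads [491.2  -5.3  14. ] in tool x,y [ 0.3 -3.1]
pads w 42.2182277801508 finger sym plane px 261.8674429538575 [488.30635413  -3.386063   214.14385444]
```

Request:
step_arm --moves '[0.05,-0.06,-0.4,0,0,0,1,0,0,-0.4,0,0,0,1,0,0,-0.25,0,0,0,1,0,0,-0.05,0,0,0,0.6,0,0,0,0,0,0,0.6,0,0,0,0,0,0,0.6]' --squeeze 25

```text
clock: 4.45
position: [490.4, -6.4, 169.5]
ee_rot: [-0.49, 0.872, -0.0, 0.0]
wrist_force: [-0.5, 0.5, -0.3]
finger_gap: 66.6
grasp_force: 0.0
```

Request:
step_arm --moves '[0,0,0,0,0,0,0.5,0,0,0,0,0,0,0.46,0,0,0,0,0,0,0.46,0,0,0,0,0,0,0.46,0,0,0,0,0,0,0.46]'

```text
clock: 4.95
position: [490.3, -6.4, 169.0]
ee_rot: [-0.49, 0.872, -0.0, 0.0]
wrist_force: [-0.8, -0.4, 5.3]
finger_gap: 40.6
grasp_force: 6.9
```

Request:
step_arm --moves '[0,0,0.2,0,0,0,0.46,0,0,0.4,0,0,0,0.46,0,0,0.5,0,0,-0.05,0.46,0,0,0.5,0,0,-0.1,0.46,0,0,0.4,0,0,-0.1,0.46,0,0,0.3,0,0,-0.1,0.46,0,0,0.1,0,0,-0.1,0.46,0,0,0,0,0,-0.05,0.46]'

```text
clock: 5.75
position: [490.1, -6.3, 265.7]
ee_rot: [-0.257, 0.966, -0.0, 0.0]
wrist_force: [-0.2, 0.8, -1.5]
finger_gap: 40.4
grasp_force: 5.4
```

```bash
python3 - <<'E'
from h import *
c,T,st=wrist();print(st['position'],st['qpos'],st['finger_gap'],st['grasp_force'],st['wrist_force'])
t=viewer.capture('top');s=viewer.capture('scene');Tt=np.array(t['world_from_camera']);Ts=np.array(s['world_from_camera'])
def tri(a,b):
    o1,v1=ray(s,Ts,[a]);o2,v2=ray(t,Tt,[b]);x=np.linalg.lstsq(np.c_[v1[0],-v2[0]],o2-o1,rcond=None)[0]
    return (o1+v1[0]*x[0]).round(1),(o2+v2[0]*x[1]).round(1)
print('glue tip',tri([150+622/2.6,80+207/2.6],[130+530/3,90+20/3]))
print('glue base',atz(s,Ts,[[150+588/2.6,80+332/2.6]],0))
print('head top',tri([150+390/2.6,80+403/2.6],[130+593/3,90+343/3]))
save(cv2.resize(np.hstack([c['color'],s['color'][60:300].repeat(1,0) if 0 else s['color']]),(800,300)),'w3.png')
save(np.vstack([cv2.resize(c['color'],(400,300)),cv2.resize(s['color'][100:320,150:443],(400,300))]),'w3.png')
E
```

```text
[490.0531015   -6.28788465 265.69141435] [-2.54949311e-01  4.35080165e-01  1.67046135e+00  6.87777996e-05
  1.03506246e+00 -2.34551404e+00] 40.43756433994497 5.431557521224022 [-0.20624958  0.82049387 -1.54294522]
glue tip (array([ 769.5, -249.3,  148.5]), array([ 765.8, -247.4,  147. ]))
glue base [[ 762.06081116 -262.72713106    0.        ]]
head top (array([ 527.7, -306.7,   89.1]), array([ 523.9, -305.3,   88.5]))
```

View pics/w3.png

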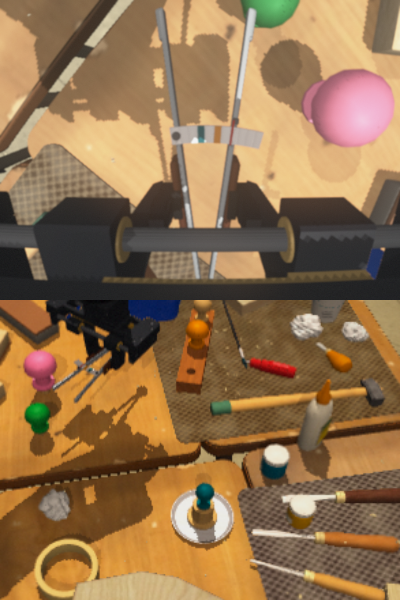

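Request:
step_arm --moves '[0.2,-0.46,0.2,0,0,0,0.46,0.38,-0.92,0.2,0,0,0,0.46,0.38,-0.92,0,0,0,0,0.46,0.38,-0.92,0,0,0,0,0.46,0.38,-0.92,0,0,0,0,0.46,0.38,-0.92,0,0,0,0,0.46,0.38,-0.92,0,0,0,0,0.46,0.2,-0.5,0,0,0,0,0.48]'

```text
clock: 6.7
position: [597.8, -268.3, 280.1]
ee_rot: [-0.259, 0.966, 0.0, -0.0]
wrist_force: [-0.6, -0.6, -1.6]
finger_gap: 42.1
grasp_force: 4.5
```

Request:
step_arm --moves '[0,0,0,0,0,0,0.485,0,0,0,0,0,0,0.485]'

```text
clock: 6.9
position: [597.2, -265.3, 280.1]
ee_rot: [-0.259, 0.966, 0.001, -0.0]
wrist_force: [-0.1, -0.2, 0.1]
finger_gap: 42.9
grasp_force: 4.3
```

```bash
python3 - <<'E'
from h import *
c,T,st=wrist();print(st['position'],st['qpos'],st['finger_gap'],st['grasp_force'],st['wrist_force'])
save(cv2.resize(c['color'],(768,576)),'w4.png')
E
```

```text
[ 597.15351192 -265.30693893  280.13085215] [-5.98921383e-01  6.62213897e-01  1.16777627e+00  2.17980689e-04
  1.31331545e+00 -2.69353782e+00] 42.850070341769516 4.263024584256527 [-0.13588721 -0.2223506   0.13887134]
```

View pics/w4.png

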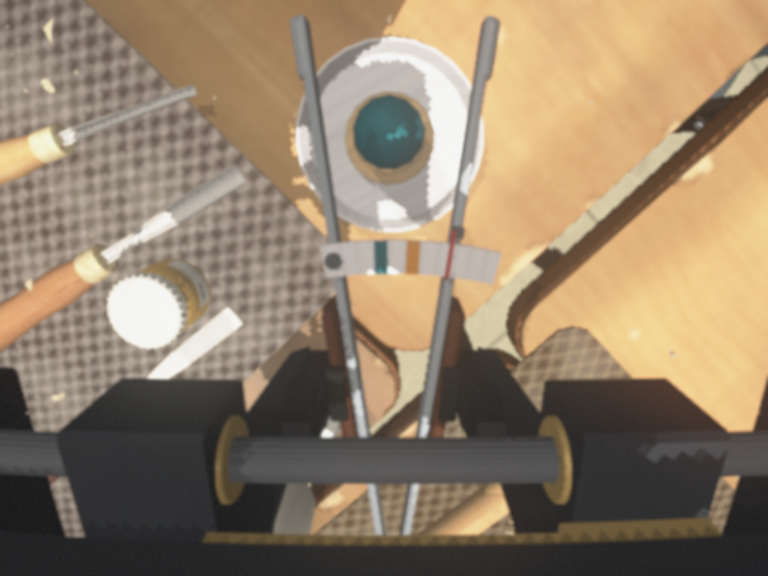

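```bash
cat > m.py <<'E'
from h import *
import sys,json
# args: leftTip rightTip head dish(px in 1.5x pic), jaw top z
def meas(pts,zj,zh=80):
    c,T,st=wrist();p=np.array(st['position']);R=Ro.from_quat(st['ee_rot']).as_matrix()
    uv=np.array(pts,float)/1.5
    tl,tr=atz(c,T,uv[:2],zj);h=atz(c,T,uv[2:3],zh)[0]
    L=lambda q:((q-p)@R)[:2].round(1)
    print('tool xy tips',L(tl),L(tr),'head',L(h),'dish',L(atz(c,T,uv[3:4],8)[0]),'head world',h.round(1),'tipgap',np.linalg.norm(tl-tr).round(1))
    print('jaw minus head (tool x,y):',((L(tl)+L(tr))/2-[27,0]-L(h)).round(1),'tool x dir',R[:2,0].round(3),'y',R[:2,1].round(3),p.round(1))
E
python3 - <<'E'
from m import *
meas([[299,17],[491,19],[390,132],[391,133]],124.5)
meas([[299,17],[491,19],[390,132],[391,133]],122)
E
```

```text
tool xy tips [110.  -24.1] [109.5  27.3] head [82.1 -0. ] dish [84.8  0.1] head world [ 525.8 -305.7   80. ] tipgap 51.4
jaw minus head (tool x,y): [0.7 1.6] tool x dir [-0.866 -0.501] y [-0.501  0.866] [ 597.1 -264.7  280.4]
tool xy tips [110.7 -24.6] [110.2  27.8] head [82.1 -0. ] dish [84.8  0.1] head world [ 526.  -305.5   80. ] tipgap 52.4
jaw minus head (tool x,y): [1.4 1.6] tool x dir [-0.866 -0.501] y [-0.501  0.866] [ 597.2 -264.5  280.7]
```

Request:
step_arm --moves '[0.02,-0.03,0,0,0,0,0.485,0,0,-0.3,0,0,0,0.485,0,0,-0.4,0,0,0,0.485,0,0,-0.4,0,0,0,0.485,0,0,-0.3,0,0,0,0.485,0,0,-0.16,0,0,0,0.485,0,0,0,0,0,0,0.485,0,0,0,0,0,0,0.485]'

```text
clock: 7.85
position: [598.3, -266.8, 218.8]
ee_rot: [-0.259, 0.966, -0.0, 0.0]
wrist_force: [-0.7, -0.9, -0.4]
finger_gap: 42.9
grasp_force: 4.3
```

```bash
python3 - <<'E'
from h import *
c,T,st=wrist();print(st['position'],st['finger_gap'],st['grasp_force'],st['wrist_force'])
s=viewer.capture('scene');t=viewer.capture('top')
save(np.vstack([cv2.resize(c['color'],(440,330)),np.hstack([cv2.resize(s['color'][205:295,245:365],(360,270)),cv2.resize(t['color'][160:250,270:390],(360,270))])[:,:720]]) if 0 else np.hstack([cv2.resize(c['color'],(400,300)),cv2.resize(s['color'][200:290,240:360],(400,300),interpolation=2)]),'w5.png')
E
```

```text
[ 598.32687489 -266.8191666   218.77391515] 42.87262842640868 4.262501440389315 [-0.67464144 -0.87362976 -0.3799246 ]
```

View pics/w5.png

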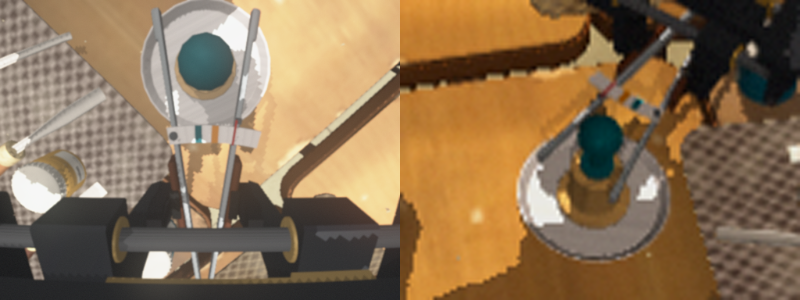

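Request:
step_arm --moves '[0,0,0,0,0,0,0.44,0,0,0,0,0,0,0.4,0,0,0,0,0,0,0.36,0,0,0,0,0,0,0.33,0,0,0,0,0,0,0.323,0,0,0,0,0,0,0.323,0,0,0,0,0,0,0.323]' --squeeze 30

```text
clock: 8.7
position: [598.2, -266.8, 218.3]
ee_rot: [-0.259, 0.966, 0.0, -0.0]
wrist_force: [0.8, -0.4, -1.4]
finger_gap: 28.8
grasp_force: 13.8
```

```bash
python3 - <<'E'
from h import *
c,T,st=wrist();print(st['position'],st['finger_gap'],st['grasp_force'],st['wrist_force'])
save(cv2.resize(c['color'][0:230,130:400],(800,681),interpolation=2)[:600],'w6.png')
E
```

```text
[ 598.18899593 -266.76266277  218.3439179 ] 28.780623032693033 13.786153793334961 [ 0.78248476 -0.39573368 -1.39669275]
```

View pics/w6.png

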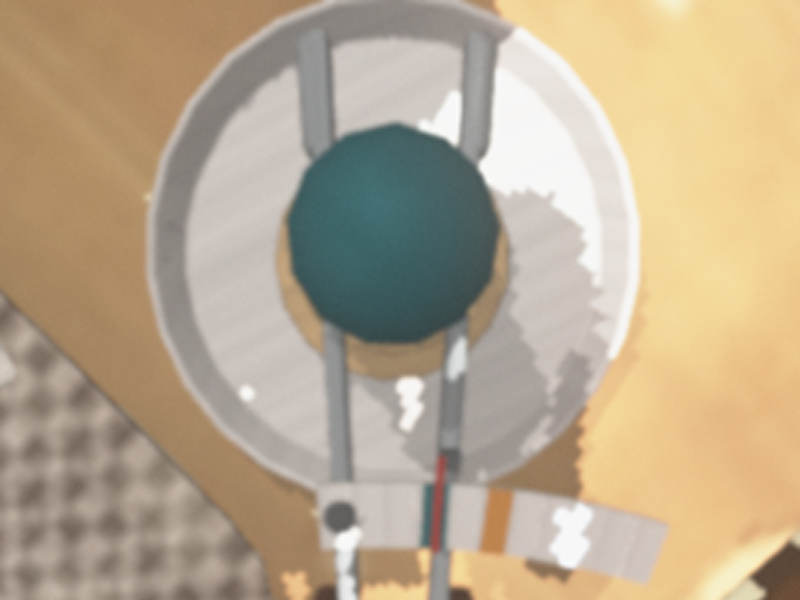

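Request:
step_arm --moves '[0,0,0,0,0,0,0.32,0,0,0.08,0,0,0,0.32,0,0,0.08,0,0,0,0.32,0,0,0.08,0,0,0,0.32,0,0,0.1,0,0,0,0.32,0,0,0.12,0,0,0,0.32,0,0,0.15,0,0,0,0.32,0,0,0.15,0,0,0,0.32]'

```text
clock: 9.55
position: [598.2, -266.8, 249.3]
ee_rot: [-0.259, 0.966, -0.0, 0.0]
wrist_force: [0.9, 0.3, -1.9]
finger_gap: 28.5
grasp_force: 14.0
```

Request:
step_arm --moves '[0,0,0.2,0,0,0,0.32,0,0,0.25,0,0,0,0.32,0,0,0.25,0,0,0,0.32,0,0,0.25,0,0,0,0.32,0,0,0.25,0,0,0,0.32,0,0,0.25,0,0,0,0.32,0,0,0.15,0,0,0,0.32,0,0,0.08,0,0,0,0.32]'

```text
clock: 10.35
position: [598.2, -266.8, 316.7]
ee_rot: [-0.259, 0.966, -0.0, 0.0]
wrist_force: [0.1, -0.5, -1.1]
finger_gap: 28.7
grasp_force: 14.0
```

Request:
step_arm --moves '[0,0,0,0,0,0,0.32,0,0,0,0,0,0,0.32,0,0,0,0,0,0,0.32,0,0,0,0,0,0,0.32,0,0,0,0,0,0,0.32]'

```text
clock: 10.85
position: [598.2, -266.8, 315.7]
ee_rot: [-0.259, 0.966, 0.0, -0.0]
wrist_force: [-0.1, 0.5, -1.1]
finger_gap: 28.1
grasp_force: 14.0
```

```bash
python3 - <<'E'
from h import *
c,T,st=wrist();print(st['position'],st['finger_gap'],st['grasp_force'],st['wrist_force'])
s=viewer.capture('scene');t=viewer.capture('top')
save(np.hstack([cv2.resize(c['color'][0:230,130:400],(400,340),interpolation=2),cv2.resize(s['color'][180:290,230:360],(400,340),interpolation=2)]),'w7.png')
print([(x['location'],x['score']) for x in look_for('knob_teal',s)+look_for('knob_teal',c)])
E
```

```text
[ 598.19287386 -266.77625944  315.71653768] 28.117180903218248 13.983453959226608 [-0.11415273  0.49388809 -1.05179434]
[([521.6, -315.4, 171.1], 0.69), ([656.8, -376.3, 47.0], 0.4), ([527.0, -307.7, 176.4], 0.58)]
```

View pics/w7.png

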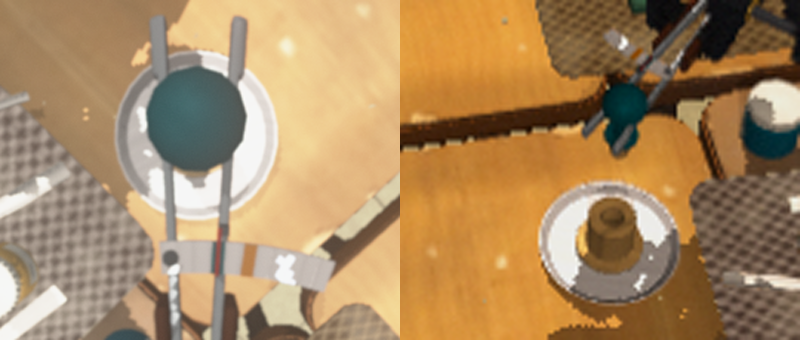

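The knob hangs by its head in the jaws. The needle is in the teal band, and the foot is about 75 mm above the stand top.

```bash
python3 -c "
from rig import r
print(r.close_job())"
```

```text
the job is handed in; nothing more can be done
None
```

I handed the job in with the teal knob hanging still by its head in the tongs, the needle in the teal band and its foot about 75 mm above the top of the stand, at about 11 s on the robot's clock; the hand-in gave no verdict.

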